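# Short spin on the bench centrifuge

### The job

Give the tubes in the white bench centrifuge a short spin: push its blue button right down, keep it down without a break for at least five seconds, then let go so that it springs back up. Do not press the red or the yellow button beside it, and leave the tube rack and the amber bottle where they stand.

Things in the scene. Friction and masses are not known exactly. Their poses are not given: they have to be found in the camera images.
- spin_top (a point): centre of the top face of the BLUE button, the one to hold; about 104 mm above the bench. Round cap, 30 mm diameter, on a 46 mm wide black collar 12 mm tall; the cap stands 12 mm proud of the collar and moves straight down 8 mm, and this point with it. One of three such buttons (blue, red, yellow, in any order) in a row, centres 65 mm apart.
- spin (a joint): travel of the blue button in m: 0 up, 0.008 fully down. Springy and momentary: about 1.5 N to start, 5 N fully down, then a hard stop; comes up by itself when let go. It counts as down from 0.005.
- stop (a joint): travel of the RED button (same size), 0 up, 0.008 down; must not be pressed.
- latch (a joint): travel of the YELLOW button (same size), 0 up, 0.008 down; must not be pressed.
- centrifuge: fixed white centrifuge, 230 mm wide (y), 300 mm deep (x, away from the robot), turned up to 20 degrees; origin at the centre of its underside. Low flat front panel 80 mm above the bench, with the buttons in a row 95 mm in front of the centre (one in the middle, one each side). Behind them a domed grey lid, shut and fixed, rises to 133 mm; its edge is 46 mm behind the middle button's centre.
- rack: loose white tube rack with twelve blue-capped tubes, 200 x 70 mm, 105 mm tall, left of the machine; origin at the centre of its underside, x along its length. To be left alone.
- bottle: loose amber bottle, 84 mm diameter, 165 mm tall, right of the machine; origin at the centre of its underside. To be left alone.

How it is judged:
By the outcome, as a careful person would: the job done as asked, in the order asked, and still so for the second after the job is handed in, with the robot touching nothing.
It also fails if it takes over 38 s, if anything falls off the work surface, if the arm or the gripper's body presses on something with over 40 N, if the wrist force passes 120 N, or if a joint passes its speed limit or range.

### The arm

A 7-joint arm with a two-finger parallel gripper is mounted at the origin on the work surface. World frame = base frame: x ahead of the robot, y to its left, z up, the work surface at z = 0. Lengths are in m, angles in rad, forces in N, time in s.
With the tool pointing down it reaches from about 0.4 to 0.875 m from the base axis. Payload 19.3 kg.
Tool frame: the origin (TCP) lies midway between the tips of the shut fingers; the grasp point (between the pads) lies 19 mm behind it; z points along the fingers, y is the line along which they close (so a half turn about z gives the same grasp; the last joint's range is limited). The gripper opens to 85 mm and grips with 20 to 120 N. Pads are 22 mm wide; open, the fingers measure 114 mm over their backs; the gripper's body (76 mm by 85 mm) begins 54 mm behind the grasp point. The pads swing forward as they close: fully open they stand 13 mm farther back than shut.
Start: joints at [1.075, 0.521, -0.036, 1.599, 0.021, 1.021, -0.113], TCP at [0.258, -0.569, 0.231] pointing down, gripper open.
Joint ranges: [-2.91, 2.91], [-0.3, 2.13], [-1.5, 1.42], [0.17, 2.43], [-1.26, 4.41], [0.16, 1.93], [-2.52, 2.52]. Speed limits (rad/s): [1.89, 1.89, 2.39, 2.39, 3.01, 3.01, 3.01].

### API

Orientations are given as [roll, pitch, yaw] about the fixed x, y, z axes, in that order (R = Rz(yaw) Ry(pitch) Rx(roll)).
In Python, from workcell import * gives the robot as it stands.
- The arm moves only by the shell command python3 -m creep 'ROWS' [FORCE]. ROWS is JSON, a list that holds one entry, the list of rows, each a list of 7 numbers: the closure, from -1 (fully open) to 1 (shut), then the shift along the tool's x, y, z in m, then the turn, a rotation vector about the tool's x, y, z in degrees. A call has 1 to 10 rows; each row shifts and turns the commanded pose from where the row before left it, along the tool's axes as they then stand; what a row does not reach is not made up. A row lasts 1/10 s, in which the tool goes at most 50 mm and 8.59 degrees, less where a joint would pass 70% of its speed; a pose out of reach is approached as far as the arm can. A call is refused whole if a number of a shift passes 0.05 or a number of a turn 8.59, either way. A call with a gripper value outside its range is refused whole. The fingers move at their own pace and stop on an object; FORCE is the grip in N (left out, the last holds). Time passes only in rows, so rows that do not move let the fingers close. It gives the time, the measured TCP pose, the force, the opening and the grip force at its end, in the units of the state.
- observe(): the state, without advancing time (a new reading comes with each control period).
- grab_frame(name): name is "side" or "top"; returns a dict with "image" (420x560x3 uint8, red, green, blue), "range_z" (420x560 float32, m along the optical axis (not along the pixel's ray), 0 where there is no reading), "fx", "fy", "cx", "cy" (pixels), "R" (3x3) and "t" (3): a world point X has camera coordinates R X + t. Camera axes: x right, y down, z forward; pixel columns grow to the right and rows downward; lengths in m; the calibration is good to about 2 mm. A picture is of the moment at which its call begins.
- job_done(): hands the job in; it is judged then, once.
Trained networks look in a picture, given as the dict that the camera call returned (one of the last four; its "shot" number tells which), for a name from the list of things; names that differ only in an ending like _2 or _b are one class to them, and where a whole thing is asked for, a point or a joint stands for the part that bears it (a point fixed in the world has none). Each returns a list of dicts, best first, with "confidence" (0 to 1); they miss things now and then, are a little off and sometimes report something else, mostly with a low value. They report only what shows in the picture. A call takes as long as a camera call.
- find_in(picture, thing): "extent" ([centre column, centre row, width, height] in pixels, round what is visible of it).
- outline_of(picture, thing): "region" (420x560 bool, what is visible of it) and "extent" ([centre column, centre row, width, height] in pixels, round what is visible of it).
- tip_of(picture, thing): "position" ([column, row] in pixels: a listed point, or the origin of a listed thing).
The state is a dict: "clock": time; "qpos": joint angles; "qd": joint speeds; "joint_efforts": joint torques, N m; "position": TCP position; "tool_rot": TCP orientation; "force": force on the tool from outside, world axes, zero at the start; "moment": the same for the moment, N m; "grip_width": finger opening in m; "finger_force": force on a finger pad.
Only numpy, scipy, OpenCV 4.12 (cv2) and the standard library are available. Lean on these libraries where they do the work, as an engineer would, in place of code of your own. Each camera call takes 0.05 s, during which the arm holds its last target. There are 200 camera calls.

## Working session

There is one attempt and no reset: what is moved stays moved. The work goes in short steps, Python scripts to look and compute and a shell command to move; the robot and the scene stay as the last step left them, time stands still between calls to the robot, and variables do not carry over. Pictures are saved under pics/ and viewed, at most 10 in all, crops included, and the job is handed in when it is done.

```bash
mkdir -p pics; cat > h.py <<'E'
from workcell import *
import numpy as np, cv2
def look(cam,tag):
    p=grab_frame(cam); cv2.imwrite(f'pics/{tag}.png',p['image'][:,:,::-1]); return p
def world(p,u,v,z=None,r=4):
    K=np.array([(u-p['cx'])/p['fx'],(v-p['cy'])/p['fy'],1]); R=np.array(p['R']);t=np.array(p['t'])
    if z is None:
        a=p['range_z'][int(v)-r:int(v)+r+1,int(u)-r:int(u)+r+1]; d=np.median(a[a>0]); return R.T@(K*d-t)
    c=-R.T@t; k=R.T@K; return c+k*(z-c[2])/k[2]
E
python3 - <<'E'
from h import *
np.set_printoptions(precision=4,suppress=True)
s=observe(); print(s['clock'],s['position'],s['tool_rot'],s['force'])
for c in('top','side'):
    p=look(c,c+'0')
    print(c,-np.array(p['R']).T@p['t'])
    for d in tip_of(p,'spin_top')[:2]:
        u,v=d['position']; print(d['confidence'],u,v,world(p,u,v),world(p,u,v,.104))
    for n in('spin','stop','latch'):
        for d in find_in(p,n)[:1]: u,v,w,h=d['extent']; print(n,d['confidence'],d['extent'],world(p,u,v),world(p,u,v,.104))
E
```

```text
0.0 [ 0.258  -0.5689  0.2307] [-3.1405  0.      0.4258] [-1.0629  0.3844 -0.2618]
top [0.5052 0.0699 1.1924]
0.69 324.2 257.5 [ 0.4916 -0.0435  0.1027] [ 0.4917 -0.0434  0.104 ]
spin 0.58 [328.4, 261.4, 10.9, 15.0] [ 0.4842 -0.0518  0.1044] [ 0.4842 -0.0519  0.104 ]
stop 0.58 [295.0, 262.8, 16.3, 17.2] [0.4795 0.0144 0.1044] [0.4795 0.0144 0.104 ]
latch 0.56 [360.4, 258.7, 18.1, 12.0] [ 0.4914 -0.1155  0.1046] [ 0.4914 -0.1156  0.104 ]
side [0.1339 0.6364 0.7558]
0.64 352.2 205.6 [ 0.4825 -0.0483  0.1048] [ 0.4829 -0.0491  0.104 ]
spin 0.46 [349.9, 209.4, 15.1, 11.6] [ 0.482  -0.0379  0.0998] [ 0.4797 -0.0336  0.104 ]
stop 0.44 [337.4, 219.9, 10.5, 11.9] [0.4828 0.0165 0.1037] [0.4827 0.0168 0.104 ]
latch 0.49 [364.1, 192.4, 13.3, 5.3] [ 0.4864 -0.1114  0.1045] [ 0.4867 -0.112   0.104 ]
```

View pics/top0.png

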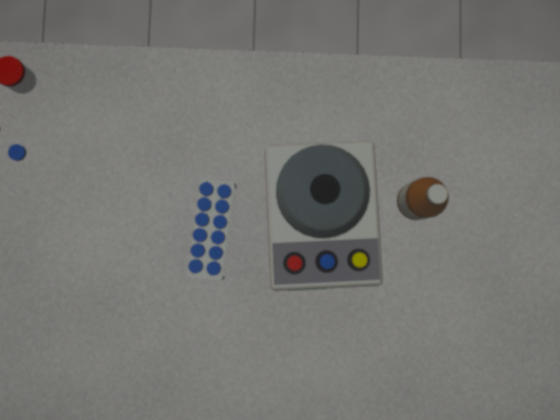

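View pics/side0.png

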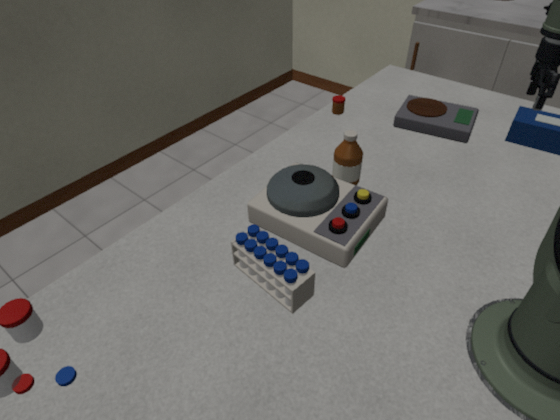

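The top view shows red, blue and yellow at about (294,263), (327,261) and (359,260), so blue is the middle button. The rack is on the left and the bottle on the right at (428,197). The side view shows the same order, with blue at (351,210). I'll refine the blue centre by colour, then set out.

```bash
cat >> h.py <<'E'
np.set_printoptions(precision=4,suppress=True)
from scipy.spatial.transform import Rotation as Ro
def blue(p,u0,v0,r=14):
    im=p['image'].astype(int); m=(im[...,2]>im[...,0]+50)&(im[...,2]>im[...,1]+25)
    v,u=np.nonzero(m); k=(abs(u-u0)<r)&(abs(v-v0)<r)&(abs(p['range_z'][v,u]-np.median(p['range_z'][v0-2:v0+3,u0-2:u0+3]))<.05)
    return u[k].mean(),v[k].mean(),k.sum()
def delta(P):
    s=observe(); return Ro.from_euler('xyz',s['tool_rot']).inv().apply(np.array(P)-s['position'])
E
python3 - <<'E'
from h import *
for c,a in(('top',(327,261)),('side',(351,210))):
    p=grab_frame(c); u,v,n=blue(p,*a); print(c,u,v,n,world(p,u,v,.104 if c=='top' else .101))
print(delta([.485,-.049,.231]))
E
python3 -m creep '[[[1,0.015,-0.0135,0,0,0,0],[1,0.03,-0.027,0,0,0,0],[1,0.03,-0.027,0,0,0,0],[1,0.03,-0.027,0,0,0,0],[1,0.03,-0.027,0,0,0,0],[1,0.03,-0.027,0,0,0,0],[1,0.03,-0.027,0,0,0,0],[1,0.03,-0.027,0,0,0,0],[1,0.03,-0.027,0,0,0,0],[1,0.03,-0.027,0,0,0,0]]]' 20
```

```text
top 326.64596273291926 261.0372670807453 161 [ 0.4848 -0.0484  0.104 ]
side 350.6625 206.7125 80 [ 0.4852 -0.0464  0.101 ]
[ 0.4215 -0.3801  0.0003]
clock: 1.6
position: [0.4122, -0.2164, 0.2316]
tool_rot: [3.141, -0.0, 0.426]
force: [1.2, -0.0, 0.1]
grip_width: -0.0
finger_force: 0.0
```

```bash
python3 -m creep '[[[1,0.03,-0.027,0,0,0,0],[1,0.03,-0.027,0,0,0,0],[1,0.03,-0.027,0,0,0,0],[1,0.03,-0.027,0,0,0,0],[1,0.0165,-0.0165,0,0,0,0],[1,0,0,0.03,0,0,0],[1,0,0,0.03,0,0,0],[1,0,0,0.03,0,0,0],[1,0,0,0.01,0,0,0],[1,0,0,0,0,0,0]]]'
python3 - <<'E'
from h import *
s=observe(); print(s['clock'],s['position'],s['force'],delta([.485,-.0475,.104]))
p=look('side','side1'); i=cv2.resize(p['image'][130:280,260:460],(800,600),interpolation=cv2.INTER_CUBIC); cv2.imwrite('pics/side1c.png',i[:,:,::-1])
E
```

```text
clock: 2.6
position: [0.4842, -0.0481, 0.1307]
tool_rot: [-3.141, 0.002, 0.426]
force: [0.6, 0.1, 1.2]
grip_width: -0.0001
finger_force: 0.0
2.6 [ 0.4842 -0.0481  0.1307] [0.5834 0.1041 1.2352] [ 0.001  -0.0002  0.0267]
```

View pics/side1c.png

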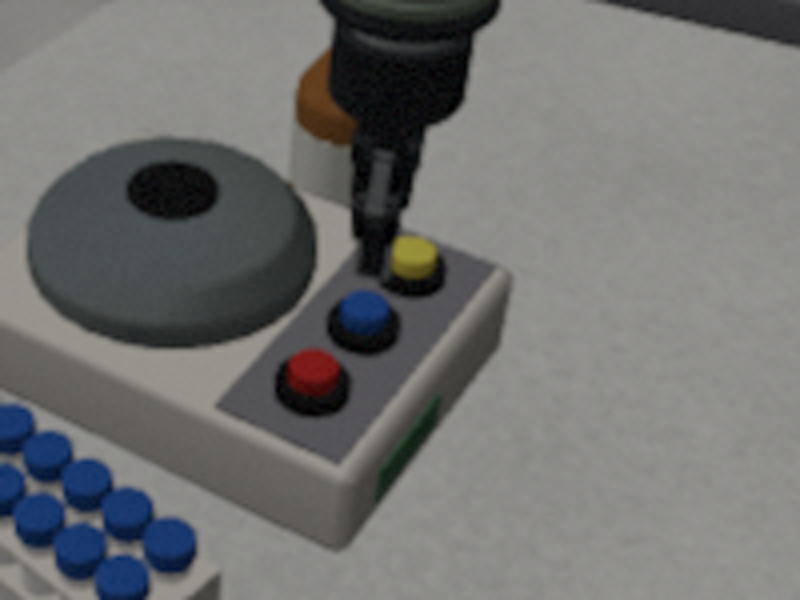

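The shut fingertips hang just above the blue cap, at crop (372,272) with the cap top at (368,303). Yellow and red are clear. I'll descend now and watch the force.

```bash
python3 -m creep '[[[1,0.001,0,0.01,0,0,0],[1,0,0,0.01,0,0,0],[1,0,0,0.005,0,0,0],[1,0,0,0.002,0,0,0],[1,0,0,0.002,0,0,0],[1,0,0,0.002,0,0,0],[1,0,0,0.001,0,0,0],[1,0,0,0.001,0,0,0],[1,0,0,0,0,0,0],[1,0,0,0,0,0,0]]]'
```

```text
clock: 3.65
position: [0.4855, -0.0477, 0.0984]
tool_rot: [-3.142, 0.0, 0.426]
force: [-4.4, 0.4, 4.0]
grip_width: -0.0003
finger_force: 1.9
```

```bash
python3 -m creep '[[[1,0,0,0.001,0,0,0],[1,0,0,0.001,0,0,0],[1,0,0,0.001,0,0,0],[1,0,0,0,0,0,0],[1,0,0,0,0,0,0]]]'
```

```text
clock: 4.15
position: [0.4857, -0.0477, 0.0958]
tool_rot: [3.141, -0.0, 0.426]
force: [-6.7, 0.6, 19.4]
grip_width: -0.0001
finger_force: 9.9
```

It's on the hard stop at about 19 N. I'll hold it there.

```bash
python3 -m creep '[[[1,0,0,0,0,0,0],[1,0,0,0,0,0,0],[1,0,0,0,0,0,0],[1,0,0,0,0,0,0],[1,0,0,0,0,0,0],[1,0,0,0,0,0,0],[1,0,0,0,0,0,0],[1,0,0,0,0,0,0],[1,0,0,0,0,0,0],[1,0,0,0,0,0,0]]]'
python3 - <<'E'
from h import *
p=look('side','side2'); i=cv2.resize(p['image'][130:280,260:460],(800,600),interpolation=cv2.INTER_CUBIC); cv2.imwrite('pics/side2c.png',i[:,:,::-1])
E
```

```text
clock: 5.15
position: [0.4856, -0.0477, 0.0958]
tool_rot: [3.141, -0.0, 0.426]
force: [-7.3, 0.1, 19.7]
grip_width: 0.0
finger_force: 9.9
```

View pics/side2c.png

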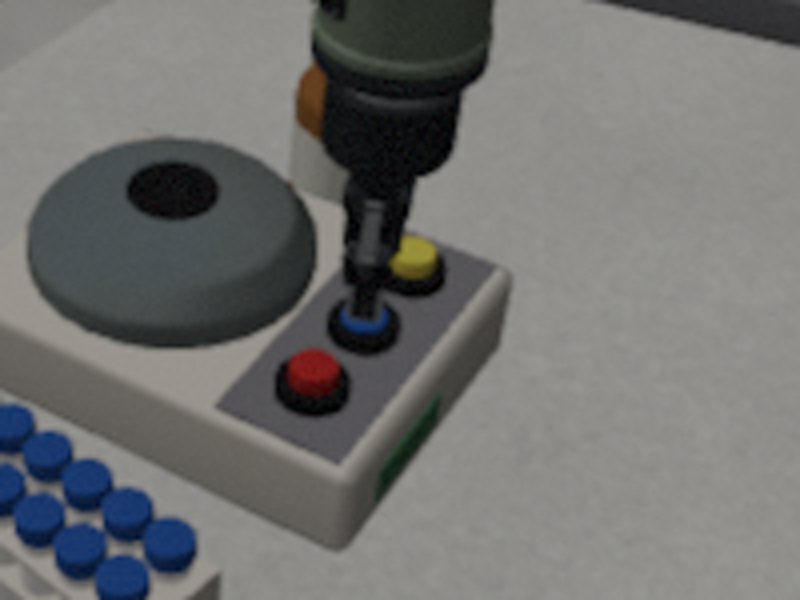

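The fingers sit centred on the blue cap at crop (366,318), and it is pressed down nearly to its collar. Red and yellow are untouched. I'll hold to past t = 10 s, then lift.

```bash
for i in 1 2 3 4 5; do python3 -m creep '[[[1,0,0,0,0,0,0],[1,0,0,0,0,0,0],[1,0,0,0,0,0,0],[1,0,0,0,0,0,0],[1,0,0,0,0,0,0],[1,0,0,0,0,0,0],[1,0,0,0,0,0,0],[1,0,0,0,0,0,0],[1,0,0,0,0,0,0],[1,0,0,0,0,0,0]]]' | egrep 'clock|posi|^force'; done
python3 -m creep '[[[1,0,0,-0.005,0,0,0],[1,0,0,-0.01,0,0,0],[1,0,0,-0.02,0,0,0],[1,0,0,-0.03,0,0,0],[1,0,0,-0.03,0,0,0],[1,0,0,-0.03,0,0,0],[1,0,0,0,0,0,0],[1,0,0,0,0,0,0]]]'
python3 - <<'E'
from h import *
p=look('side','side3'); i=cv2.resize(p['image'][130:280,260:460],(800,600),interpolation=cv2.INTER_CUBIC); cv2.imwrite('pics/side3c.png',i[:,:,::-1])
E
```

```text
clock: 6.2
position: [0.4856, -0.0477, 0.0958]
force: [-7.8, -0.2, 20.6]
clock: 7.2
position: [0.4856, -0.0478, 0.0958]
force: [-7.0, 0.6, 19.9]
clock: 8.2
position: [0.4856, -0.0477, 0.0958]
force: [-7.4, 0.2, 19.2]
clock: 9.2
position: [0.4856, -0.0477, 0.0958]
force: [-7.2, 0.4, 20.6]
clock: 10.2
position: [0.4856, -0.0477, 0.0958]
force: [-7.5, 0.9, 19.6]
clock: 11.0
position: [0.4859, -0.0478, 0.2209]
tool_rot: [3.141, -0.001, 0.426]
force: [-0.2, -0.4, -0.5]
grip_width: 0.0002
finger_force: 0.0
```

View pics/side3c.png

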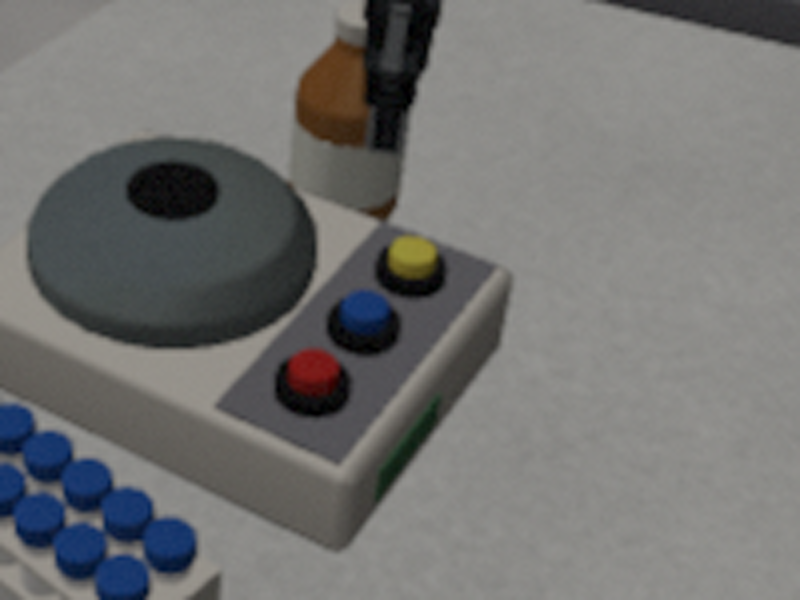

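The blue button is back up at crop (366,315). The other buttons, the rack and the bottle are as before, and the gripper is clear.

```bash
python3 -c "from workcell import *; print(job_done())"
```

```text
the job is handed in; nothing more can be done
None
```

The blue button was pushed fully down, held there for about 6 s without a break and released; it sprang back up, the red and yellow buttons, rack and bottle were left alone, and the job was handed in at about 11 s on the robot's clock.

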